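# Secure the floodlight's clevis pin with its R-clip

## Robot

A 6-joint arm with a two-finger parallel gripper is mounted at the origin on the work surface. World frame = base frame: x ahead of the robot, y to its left, z up, the work surface at z = 0. Lengths are in m, angles in rad, forces in N, time in s.
With the tool pointing down it reaches from about 0.325 to 0.85 m from the base axis. Payload 15.5 kg.
Tool frame: the origin (TCP) lies on the centre line of the jaws, within the pads' length; the fingertips stand 11 mm ahead of it and the grasp point (between the pads) lies 8 mm behind it; z points along the fingers, y is the line along which they close (so a half turn about z gives the same grasp; the last joint's range is limited). The gripper opens to 91 mm and grips with 3 to 60 N. Pads are 32 mm wide; open, the fingers measure 118 mm over their backs; the gripper's body (76 mm by 178 mm) begins 60 mm behind the grasp point.
Start: joints at [-1.339, 0.494, 1.345, -0, 1.302, -0.096], TCP at [0.201, -0.592, 0.225] pointing down, gripper open.
Joint ranges: [-2.91, 2.91], [-0.82, 2.16], [0.22, 2.67], [-1.22, 4.37], [0.12, 2.79], [-3.08, 3.08]. Speed limits (rad/s): [1.89, 1.89, 2.57, 3.01, 3.01, 3.01].

## Interface

Orientations are given as a 3x3 rotation matrix whose columns are the frame's x, y, z axes.
In Python, from bench import get_state, snapshot, job gives the robot as it stands.
- The arm moves only by the tool apply_moves, never from a script. Its argument "rows" is a list of rows, each a list of 7 numbers: the shift along the world's x, y, z in mm, then the turn, a rotation vector about the world's x, y, z in rad, then the opening, from 0 (shut) to 1 (fully open). In form: [[dx, dy, dz, wx, wy, wz, gripper], ...]. A call has 1 to 20 rows; each row shifts and turns the commanded pose from where the row before left it; what a row does not reach is not made up. A row lasts 1/8 s, in which the tool goes at most 62.5 mm and 10.7 degrees, less where a joint would pass 70% of its speed; a pose out of reach is approached as far as the arm can. A call is refused whole if a number of a shift passes 62.5 or a number of a turn 0.188, either way. A call with a gripper value outside its range is refused whole. The fingers move at their own pace and stop on an object; the grip force is fixed at half the most. Time passes only in rows, so rows that do not move let the fingers close. It gives the time, the measured TCP pose, the force, the opening and the grip force at its end, in the units of the state.
- get_state(): the state, without advancing time (a new reading comes with each control period).
- snapshot(name): name is "side" or "top"; returns a dict with "pixels" (480x640x3 uint8, blue, green, red), "z_map" (480x640 float32, m along the optical axis (not along the pixel's ray), 0 where there is no reading), "vertical_fov" (degrees; the focal length in pixels is half the picture's height over the tangent of half this angle, whatever the lens; pixels are square), "cx", "cy" (the principal point, pixels), "k1" (the pictures are not rectified: a ray, as slopes to the right and down, at radius r is drawn at 1 + k1 r^2 times it, then the intrinsics apply), "T" (4x4, takes a point from camera to world coordinates). Camera axes: x right, y up, looking along -z (the intrinsics and any distortion apply to the point x, -y, -z); pixel columns grow to the right and rows downward; lengths in m; the calibration is good to about 2 mm. A picture is of the moment at which its call begins.
- job.job_done(): hands the job in; it is judged then, once.
The state is a dict: "time": time; "q": joint angles; "joint_vel": joint speeds; "effort": joint torques, N m; "position": TCP position; "tool_rot": TCP orientation; "contact_force": force on the tool from outside, world axes, zero at the start; "moment": the same for the moment, N m; "finger_gap": opening from 0.0 (shut) to 1.0 (fully open); "finger_force": force on a finger pad.
Only numpy, scipy, OpenCV 4.12 (cv2) and the standard library are available. Lean on these libraries where they do the work, as an engineer would, in place of code of your own. Each camera call takes 0.05 s, during which the arm holds its last target. There are 200 camera calls.

## Task

The floodlight's clevis pin is in place but nothing keeps it there: take the large R-clip, the one that fits this pin, out of the kit tray and push its straight leg through the pin's cross-hole until the bent leg has ridden over the pin and snapped round it, fully home; feel for the hole, never force the wire against the pin. Then let go; leave the small clips, the battery cells and the standing torch body undisturbed.

Things in the scene. Friction and masses are not known exactly. Their poses are not given: they have to be found in the camera images.
- clip: Largest of three steel R-clips hanging in the tray: 6 mm wire, coil 24 mm across, 12 mm thick, on top; straight leg and sprung bent leg hang below. About 40 g. Origin: coil centre. z up along the legs to the coil; y the coil's axis, across the flat clip (grip here, hard if need be); x in the clip's plane, from straight leg (x = -9 mm) to bent leg (0 to +12 mm, reaching 73 mm below the origin).
- clip_seat (a point): Point on the large clip's straight leg (clip frame -9, 0, -48 mm) that lies on the pin's axis when the clip is fully home; the bent leg's belly is shaped round a 24 mm pin there.
- clip_tip (a point): End of the large clip's straight leg, a taper with a 5 mm round point (clip frame -9, 0, -75 mm).
- clip_bent (a joint): Deflection of the large clip's bent leg about the coil, rad: 0 relaxed, growing as it spreads from the straight leg. It spreads by about 0.1 to ride over the pin (10 to 20 N along the leg), then springs back to nearly 0.
- bracket: Floodlight stand, fixed: 130 mm square base plate, stub mast and steel fork, its lugs rounded at 22 mm radius about the pin; the lamp leans back on the table on the +x side. Origin under the plate's centre, z up. A 24 mm steel clevis pin lies through the fork along y at height 110 mm: flanged head on the -y side, plain end standing out of the +y lug (outer face y = 32 mm) with a cross-hole in it.
- bracket_pin (a point): Bracket frame (0, 54, 110) mm, on the pin's axis, with the bracket's axes: the MEAN place of the cross-hole. The pin has end float, so the hole's centre lies up to 10 mm either way along y from here; this is not measured: find it by feel or by eye. The hole goes right through, 8 mm wide, its edges just broken; the pin ends 17 mm beyond it. Tight in its lugs: it takes 15 N to slide along y.
- pin (a joint): Roll of the pin about its axis, rad: 0 when the cross-hole is vertical; positive leans its upper mouth to the bracket's -x side (towards the robot). Direction out of the upper mouth in the bracket's frame: (-sin, 0, cos). Stiff to turn (0.6 N m).
- tray: Black moulded kit tray, fixed, 200 (x) x 250 (y) mm; origin under its centre. The front half (-x) is 70 mm high with three slots (25 mm along x, 8 mm along y, 66 mm deep): clips hang at x = -50, y = -75, 0 or 75 mm, coil resting on the top face, legs straight down, clip y along tray y. The rear half is 45 mm high, with four cell pockets.
- small_clip1: Smaller R-clip, 4.4 mm wire, coil 15 mm across and 13 mm thick, in another slot; too small for the pin. Origin at its coil's centre.
- small_clip2: A second smaller R-clip like it.
- cell1: Round battery cell, 18 mm thick and 62 mm long, lying in a tray pocket; origin under its middle.
- cell2: A second such cell in the tray.
- torch_body: Black torch body standing open end up, 57 mm across and 105 mm tall, midway between tray and stand, nearer the robot; origin under its centre.

How it is judged:
On the way:
1. the large clip is lifted clear of the tray (height (world z) of clip_tip above 0.085 m), for 0.1 s.
At the end, for the whole second after the job is handed in: The large clip's straight leg is through the cross-hole, its seat point within 4 mm of the pin's axis (13 mm along it) and square to the pin within 0.2 rad; the bent leg has sprung back round the pin (under 0.05 rad); the clip is at rest (x of clip_seat in the frame of bracket_pin between -0.004 and 0.004 m and z of clip_seat in the frame of bracket_pin between -0.004 and 0.004 m and y of clip_seat in the frame of bracket_pin between -0.013 and 0.013 m and angle between the y axis of clip and the y axis of bracket, either way round below 0.2 rad and value of joint clip_bent below 0.05 rad and linear speed of clip below 0.02 m/s); the robot touches nothing.
It fails at once if the large clip is forced against the pin or stand (over 60 N) (contact force between clip and bracket above 60 N).
It fails at once if a small clip is disturbed (moved more than 15 mm) (distance of any of small_clip1, small_clip2 from where it was at the start of the episode above 0.015 m).
It fails at once if a battery cell in the tray is disturbed (moved more than 15 mm) (distance of any of cell1, cell2 from where it was at the start of the episode above 0.015 m).
It fails at once if the standing torch body is disturbed (moved more than 15 mm) (distance of torch_body from where it was at the start of the episode above 0.015 m).
It also fails if it takes over 51 s, if anything falls off the work surface, if the arm or the gripper's body presses on something with over 40 N, if the wrist force passes 120 N, or if a joint passes its speed limit or range.

## Working session

There is one attempt and no reset: what is moved stays moved. The work goes in short steps, Python scripts to look and compute and a tool call to move; the robot and the scene stay as the last step left them, time stands still between calls to the robot, and variables do not carry over. Pictures are saved under pics/ and viewed, at most 10 in all, crops included, and the job is handed in when it is done.

Besides the shell and the picture viewer there is one more tool, called after "Emit:" as name(argument=value, ...), one argument or row to a line, values as JSON. apply_moves: Moves the arm, as the interface text tells. Its arguments: {"type":"object","properties":{"rows":{"type":"array","items":{"type":"array","items":{"type":"number"}}}},"required":["rows"]}

```bash
mkdir -p pics; cat > h.py <<'E'
import numpy as np, cv2, pickle
from bench import get_state, snapshot, job
def shot(n,tag):
    s=snapshot(n); cv2.imwrite(f'pics/{tag}.png',s['pixels']); pickle.dump(s,open(f'{tag}.pkl','wb')); return s
def load(tag): return pickle.load(open(f'{tag}.pkl','rb'))
def K(s):
    f=240/np.tan(np.radians(s['vertical_fov'])/2)
    return np.array([[f,0,s['cx']],[0,f,s['cy']],[0,0,1.]]),np.array([s['k1'],0,0,0.])
def slopes(s,uv):
    k,d=K(s); return cv2.undistortPoints(np.array(uv,float).reshape(-1,1,2),k,d).reshape(-1,2)
def cloud(s):
    v,u=np.mgrid[0:480,0:640]; a=slopes(s,np.stack([u,v],-1)).reshape(480,640,2); z=s['z_map']
    p=np.stack([a[...,0]*z,-a[...,1]*z,-z],-1); T=s['T']
    return p@T[:3,:3].T+T[:3,3]
def atz(s,uv,z):
    a=slopes(s,uv); T=s['T']; d=np.c_[a[:,0],-a[:,1],-np.ones(len(a))]@T[:3,:3].T
    return T[:3,3]+d*((z-T[2,3])/d[:,2])[:,None]
def proj(s,P):
    k,d=K(s); T=s['T']; p=(np.atleast_2d(P)-T[:3,3])@T[:3,:3]; p=p*[1,-1,-1]
    return cv2.projectPoints(p,np.zeros(3),np.zeros(3),k,d)[0].reshape(-1,2)
E
python3 - <<'E'
from h import *
for n in('side','top'):
    s=shot(n,n+'0'); print(n,s['vertical_fov'],s['cx'],s['cy'],s['k1']); print(s['T'].round(3))
st=get_state(); print(st)
E
```

```text
side 55.98547136406695 322.3516572489794 241.81378540422855 -0.05228971867138665
[[ 0.974  0.127 -0.188  0.357]
 [-0.226  0.619 -0.752 -0.652]
 [ 0.021  0.775  0.632  0.657]
 [ 0.     0.     0.     1.   ]]
top 46.25044396633934 315.9687720357834 238.0697661472097 -0.09200805188748544
[[-0.018  0.984 -0.178  0.371]
 [-0.999 -0.023 -0.025 -0.018]
 [-0.028  0.177  0.984  1.017]
 [ 0.     0.     0.     1.   ]]
{'time': 0.1, 'q': array([-1.33950686e+00,  4.94171239e-01,  1.34603985e+00,  1.35213156e-05,
        1.30248450e+00, -9.54930258e-02]), 'joint_vel': array([ 0.00106744, -0.00232237, -0.00223074,  0.00030739, -0.00215925,
        0.00122592]), 'effort': array([ 9.77983518e-05, -8.80247712e+01, -3.82542515e+01,  7.09115085e-02,
        4.82367561e-02, -2.02240290e-05]), 'position': array([ 0.20056322, -0.5916172 ,  0.2243766 ]), 'tool_rot': array([[ 9.47081224e-01,  3.20993921e-01, -2.40136886e-04],
       [ 3.20993989e-01, -9.47080620e-01,  1.07654710e-03],
       [ 1.18136084e-04, -1.09666004e-03, -9.99999392e-01]]), 'contact_force': array([-1.18468228, -0.09232819, -0.23281311]), 'moment': array([ 0.02510636, -0.02681552, -0.00858748]), 'finger_force': 0.0, 'finger_gap': 1.0024947487073825}
```

View pics/top0.png

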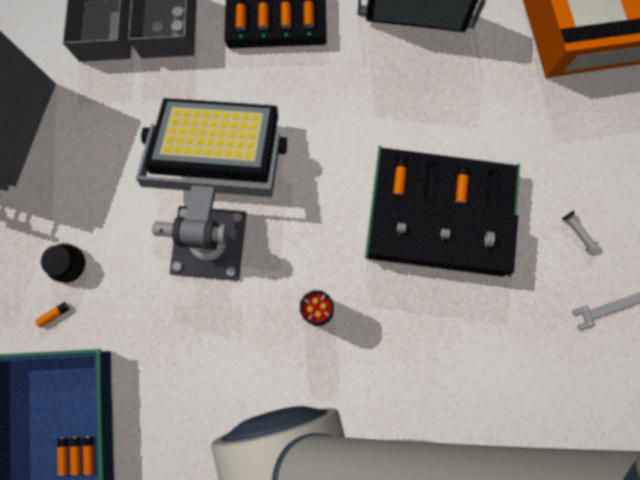

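View pics/side0.png

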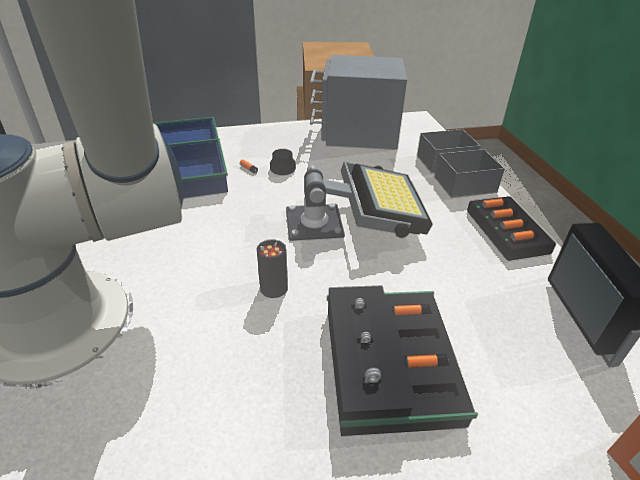

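Top view: clips at about (402,228), (446,234) and (490,239), the last the largest. The pin end is at about (155,229), left (+y) of the fork, and the torch is at (318,308). In the side view the large clip is at (373,377). I'll enlarge both.

```bash
python3 - <<'E'
from h import *
t=load('top0'); s=load('side0')
c=lambda im,x,y,w,h,k:cv2.resize(im[y:y+h,x:x+w],None,fx=k,fy=k,interpolation=cv2.INTER_CUBIC)
a=np.hstack([c(t['pixels'],145,200,100,75,4),c(t['pixels'],430,200,100,75,4)])
b=np.hstack([c(s['pixels'],280,160,100,75,4),c(s['pixels'],340,345,100,75,4)])
cv2.imwrite('pics/c1.png',np.vstack([a,b]))
P=cloud(t); Q=cloud(s)
for nm,C,uv in [('clip',P,[(402,228),(446,234),(490,239)]),('pin',P,[(155,229),(160,229),(165,229),(170,230),(195,232)]),('base',P,[(176,210),(245,212),(238,277),(172,273)]),('tray',P,[(385,155),(515,168),(512,268),(372,255)]),('clipside',Q,[(373,377),(366,339),(359,303)]),('torch',P,[(318,308)])]:
    for u,v in uv: print(nm,u,v,C[v,u].round(4))
# base plate / tray top masks
E
```

```text
clip 402 228 [ 0.5533 -0.1403  0.0825]
clip 446 234 [ 0.5408 -0.2139  0.0844]
clip 490 239 [ 0.5298 -0.2867  0.0885]
pin 155 229 [0.5539 0.2701 0.121 ]
pin 160 229 [0.5553 0.2641 0.113 ]
pin 165 229 [0.5537 0.2535 0.1201]
pin 170 230 [0.5519 0.2451 0.1197]
pin 195 232 [0.5456 0.2007 0.1294]
base 176 210 [ 0.6146  0.2704 -0.002 ]
base 245 212 [0.6049 0.1378 0.0079]
base 238 277 [0.484  0.1494 0.0121]
base 172 273 [0.494  0.2716 0.0092]
tray 385 155 [ 0.6959 -0.1211  0.0438]
tray 515 168 [ 0.6669 -0.3558  0.0424]
tray 512 268 [ 0.4823 -0.3268  0.0685]
tray 372 255 [ 0.5125 -0.0901  0.0544]
clipside 373 377 [ 0.5318 -0.2886  0.0764]
clipside 366 339 [ 0.5435 -0.2161  0.0744]
clipside 359 303 [ 0.5521 -0.1453  0.0834]
torch 318 308 [0.4211 0.004  0.0938]
```

View pics/c1.png

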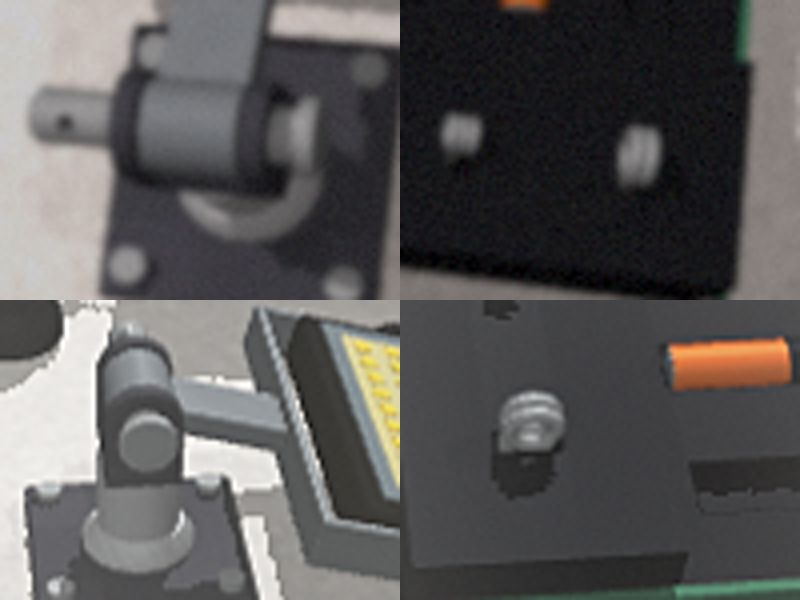

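The crops show the pin's cross-hole at top pixel ~(161,230.5), leaning toward the robot from the pin's centre line (~229). Next I'll do sub-pixel measurements on averaged pictures.

```bash
python3 - <<'E'
from h import *
ims=[];zs=[]
for i in range(10):
    s=snapshot('top'); ims.append(s['pixels'].astype(float)); zs.append(s['z_map'])
s['avg']=np.mean(ims,0); s['z_map']=np.median(zs,0); pickle.dump(s,open('topavg.pkl','wb'))
ims=[];zs=[]
for i in range(6):
    q=snapshot('side'); ims.append(q['pixels'].astype(float)); zs.append(q['z_map'])
q['avg']=np.mean(ims,0); q['z_map']=np.median(zs,0); pickle.dump(q,open('sideavg.pkl','wb'))
g=s['avg'].mean(2)
np.set_printoptions(linewidth=220)
print('cols 150..176, rows 215..245'); print(g[216:244,150:176].round(0).astype(int))
c=lambda im,x,y,w,h,k:cv2.resize(im[y:y+h,x:x+w],None,fx=k,fy=k,interpolation=cv2.INTER_CUBIC)
G=np.clip(s['avg'],0,255).astype(np.uint8)
cv2.imwrite('pics/c2.png',np.hstack([c(G,148,212,33,40,12),c(G,474,222,33,40,12)]))
E
```

```text
cols 150..176, rows 215..245
[[200 200 200 198 199 198 199 196 194 192 192 194 194 195 195 195 197 197 198 195 194 191 188 186 184 174]
 [200 200 200 200 200 200 199 196 194 193 193 195 196 195 194 195 196 197 197 196 193 190 187 182 173 153]
 [200 201 200 200 200 201 200 197 194 192 192 194 194 194 193 194 195 196 196 193 192 189 186 178 157 124]
 [201 202 201 200 200 199 198 194 193 192 191 190 190 190 191 192 194 195 192 191 190 188 184 169 137  97]
 [202 201 201 200 197 191 187 184 185 186 186 184 182 182 184 188 190 190 188 188 188 187 180 157 118  80]
 [201 200 201 197 188 174 163 160 164 167 167 166 165 166 170 175 179 177 177 179 183 183 173 144 102  73]
 [201 201 198 189 172 153 140 136 138 140 142 142 141 144 148 153 155 155 155 159 164 165 155 126  91  69]
 [201 199 192 176 156 142 136 133 131 131 133 133 131 132 133 135 136 136 135 137 139 139 128 104  79  67]
 [200 196 182 163 149 144 142 139 137 139 138 139 137 138 138 136 136 135 135 134 133 129 114  91  72  66]
 [200 192 174 157 148 148 147 146 144 146 145 144 145 145 146 145 143 143 143 142 140 132 112  87  71  66]
 
[... 1225 characters left out ...]
 183 179 176 174 169 163 161 157 148 131  98  67  52  50]
 [198 197 197 198 195 191 189 190 193 196 196 196 193 190 188 188 186 184 182 180 174 157 120  75  51  45]
 [200 198 197 198 198 195 192 192 195 197 197 197 194 191 190 191 192 190 189 188 186 172 134  84  52  42]
 [200 200 200 200 199 196 192 192 193 194 195 196 194 190 188 191 192 193 191 191 190 179 142  93  53  40]
 [200 201 201 201 199 196 192 191 192 192 192 195 192 189 188 190 192 192 191 192 192 183 151 103  58  38]
 [200 200 200 200 199 196 192 192 190 191 192 194 193 190 188 190 192 191 190 191 191 184 159 113  68  39]
 [198 197 196 197 196 194 193 192 190 190 190 193 192 191 190 190 191 191 189 189 188 183 161 120  73  46]]
```

View pics/c2.png

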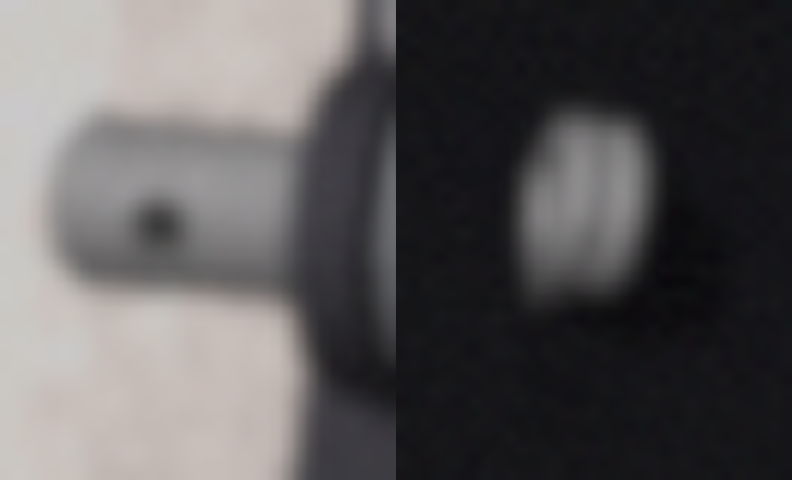

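Left crop: the pin spans columns ~152–173, with its hole at about (161,230.4). Right crop: the large coil is centred near (485.5+…), ~(490,239), slightly rotated. Now the computation.

```bash
python3 - <<'E'
from h import *
s=load('topavg'); g=s['avg'].mean(2)
up=[];lo=[]
for c in range(157,170):
    col=g[:,c]; 
    bg=col[214:218].mean(); h=(bg+col[223])/2
    r=next(r for r in range(217,224) if col[r]>h>=col[r+1]); up.append((c,r+(col[r]-h)/(col[r]-col[r+1])))
    bg=col[238:241].mean(); m=col[231:236].min(); h=(bg+m)/2
    r=next(r for r in range(232,240) if col[r]<h<=col[r+1]); lo.append((c,r+(h-col[r])/(col[r+1]-col[r])))
up=np.array(up);lo=np.array(lo)
fu=np.polyfit(*up.T,1);fl=np.polyfit(*lo.T,1);print('edges',fu,fl,'res',np.std(up[:,1]-np.polyval(fu,up[:,0])),np.std(lo[:,1]-np.polyval(fl,lo[:,0])))
# hole centroid: deficit vs. interpolation between cols 156 and 167
W=[]
for r in range(226,235):
    for c in range(157,167):
        b=np.interp(c,[156.5,167],[g[r,155:158].mean(),g[r,166:169].mean()]); W.append((c,r,max(0,b-g[r,c]-4)))
W=np.array(W); hc=(W[:,:2]*W[:,2:]).sum(0)/W[:,2].sum(); print('hole px',hc)
# axis: from silhouettes
C=s['T'][:3,3]
def ray(uv): return atz(s,uv,0.)-C
A=ray([(157,np.polyval(fu,157)),(169,np.polyval(fu,169))]);B=ray([(157,np.polyval(fl,157)),(169,np.polyval(fl,169))])
n1=np.cross(A[0],A[1]);n2=np.cross(B[0],B[1]);n1/=np.linalg.norm(n1);n2/=np.linalg.norm(n2)
d=np.cross(n1,n2); d/=np.linalg.norm(d); d*=np.sign(d[1]); print('axis dir',d)
w=np.arccos(abs(n1@n2))/2
nm=n1+n2 if n1@n2>0 else n1-n2; nm/=np.linalg.norm(nm)
# axis horizontal in bisector plane at z .11
ax=np.cross(nm,[0,0,1.]);ax/=np.linalg.norm(ax);ax*=np.sign(ax[1]);print('axis horiz',ax,'yaw',np.arctan2(-ax[0],ax[1]))
for dz in (0,):
    p=atz(s,[hc],0.11)[0]; # project to plane bisector at z=.11
    ex=np.cross(ax,[0,0,1.]) # bracket x
    t=((C-p)@nm)/(ex@nm); p0=p+ex*t
    # distance camera to axis, predicted half-angle
    D=np.linalg.norm(np.cross(C-p0,ax)); print('D',D,'halfangle',w,'radius',D*np.sin(w))
# ray hits cylinder r12
r=ray([hc])[0];r/=np.linalg.norm(r)
o=C-p0; rp=r-ax*(r@ax); op=o-ax*(o@ax)
a=rp@rp;b=2*rp@op;c=op@op-.012**2
t=(-b-np.sqrt(b*b-4*a*c))/(2*a); M=C+t*r
v=M-p0; y=v@ax; v=v-y*ax; print('mouth',M,'roll',np.arctan2(-(v@ex),v[2]),'hole centre',p0+y*ax)
# base plate corners
P=cloud(s)
q=load('sideavg'); Q=cloud(q)
for nme,X,ctr in(('top',P,M),('side',Q,M)):
    pass
for cl in [(490,239)]:
    gg=s['avg'].mean(2)[225:255,478:502]; m=gg>60; v,u=np.nonzero(m); print('coil blob',u.mean()+478,v.mean()+225,u.min()+478,u.max()+478,v.min()+225,v.max()+225)
    print(atz(s,[(u.mean()+478,v.mean()+225)],.085))
for cc in [(402,228),(446,234),(490,239)]:
    x,y0=cc; gg=s['avg'].mean(2)[y0-13:y0+14,x-12:x+13]; v,u=np.nonzero(gg>60); print('blob',u.mean()+x-12,v.mean()+y0-13,u.size,atz(s,[(u.mean()+x-12,v.mean()+y0-13)],.083))
# tray rear/front face edges via depth: large-scale fit
m=(P[...,2]>.062)&(P[...,2]<.078)&(abs(P[...,0]-.53)<.1)&(P[...,1]<-.05)&(P[...,1]>-.4)
rect=cv2.minAreaRect((P[m][:,:2]*1000).astype(np.float32));print('tray front',rect,m.sum(),P[m][:,2].mean())
m=(Q[...,2]>.062)&(Q[...,2]<.078)&(abs(Q[...,0]-.53)<.1)&(Q[...,1]<-.05)&(Q[...,1]>-.4)
print(Q[m][:,2].mean(),cv2.minAreaRect((Q[m][:,:2]*1000).astype(np.float32)))
m=(P[...,2]>.006)&(P[...,2]<.016)&(abs(P[...,0]-.55)<.1)&(abs(P[...,1]-.2)<.1)
print('base',cv2.minAreaRect((P[m][:,:2]*1000).astype(np.float32)),P[m][:,2].mean())
print('table z',np.median(P[300:400,400:500,2]),np.median(Q[380:470,150:300,2]))
E
```

```text
edges [5.85734427e-02 2.11727931e+02] [9.33289136e-02 2.20763202e+02] res 0.09368867686961484 0.18899221800542435
hole px [160.8121086  230.29848486]
axis dir [ 0.18616662  0.7460164  -0.63937589]
axis horiz [ 0.09995365  0.99499209 -0.        ] yaw -0.10012083566314094
D 0.9201240900217603 halfangle 0.024051741067362343 radius 0.022128452718114356
mouth [0.55150468 0.26019351 0.12091986] roll 0.42754097880980646 hole centre [0.55645537 0.25969618 0.11      ]
coil blob 489.13235294117646 238.36764705882354 484 494 231 245
[[ 0.53155607 -0.28635965  0.085     ]]
blob 400.8536585365854 226.9512195121951 82 [[ 0.55501782 -0.13842378  0.083     ]]
blob 444.8222222222222 232.7111111111111 90 [[ 0.54336664 -0.21230493  0.083     ]]
blob 489.13235294117646 238.36764705882354 136 [[ 0.53190106 -0.28693591  0.083     ]]
tray front ((543.6061401367188, -213.3098602294922), (251.13623046875, 100.72821044921875), 81.20475769042969) 8125 0.06905475406090154
0.06978529651053521 ((543.2472534179688, -214.426025390625), (251.44432067871094, 100.61734008789062), 81.08038330078125)
base ((550.37353515625, 206.9712677001953), (131.39859008789062, 128.66046142578125), 83.82940673828125) 0.009411541396166024
table z -0.0008304641843622784 -0.00040018260926771854
```

Tray fit gives a yaw of −0.1545, with the large clip at (0.532,−0.287), which agrees with the blob. Base fit gives a bracket yaw of −0.108 and predicts a mean hole at (0.556,0.261), against (0.5565,0.2597) measured. I'll refine the roll by comparing the predicted silhouette with the image.

```bash
python3 - <<'E'
from h import *
s=load('topavg'); g=s['avg'].mean(2); C=s['T'][:3,3]
yaw=-.1077; ex=np.array([np.cos(yaw),np.sin(yaw),0]); ey=np.array([-np.sin(yaw),np.cos(yaw),0]); ez=np.array([0,0,1.])
o=np.array([.5504,.2070,0])
def on(y,a,r=.012): return o+ey*y+ez*.11+r*(-np.sin(a)*ex+np.cos(a)*ez)
th=np.linspace(-1.9,1.9,400)
for y in(.036,.042,.048,.054,.060,.066,.071):
    p=proj(s,np.array([on(y,a) for a in th])); i,j=p[:,1].argmin(),p[:,1].argmax()
    cu,cl=p[i],p[j]
    def edge(c,lo,hi):
        col=np.array([np.interp(c,np.arange(640),g[r]) for r in range(480)]); d=np.gradient(col); k=lo+np.argmax(abs(d[lo:hi]))
        a,b,e=abs(d[k-1:k+2]); return k+.5*(a-e)/(a-2*b+e)
    print(y,'pred',cu.round(2),cl.round(2),'meas rows',round(edge(cu[0],217,226),2),round(edge(cl[0],231,240),2))
pe=proj(s,np.array([on(.071,a) for a in np.linspace(-1,1,5)]));print('pin mean end px',pe.round(2))
# mouth pixels for rolls & axial offsets
for roll in(.2,.3,.4,.5): print(roll,[proj(s,on(.054+d,roll)).round(2).tolist() for d in(-.005,0,.005)])
E
```

```text
0.036 pred [173.57 222.49] [172.45 236.84] meas rows 219.39 237.29
0.042 pred [170.07 222.2 ] [168.95 236.54] meas rows 222.1 236.52
0.048 pred [166.58 221.91] [165.48 236.25] meas rows 221.74 236.16
0.054 pred [163.09 221.62] [161.99 235.95] meas rows 221.29 235.82
0.06 pred [159.6  221.33] [158.51 235.66] meas rows 221.17 235.74
0.066 pred [156.12 221.05] [155.03 235.36] meas rows 220.88 235.22
0.071 pred [153.21 220.81] [152.14 235.11] meas rows 222.69 233.69
pin mean end px [[152.34 221.27]
 [151.21 223.33]
 [150.44 226.55]
 [150.24 230.13]
 [150.64 233.16]]
0.2 [[[163.2, 229.07]], [[160.26, 228.83]], [[157.32, 228.58]]]
0.3 [[[163.16, 229.8]], [[160.22, 229.55]], [[157.28, 229.3]]]
0.4 [[[163.14, 230.51]], [[160.2, 230.27]], [[157.26, 230.02]]]
0.5 [[[163.14, 231.21]], [[160.2, 230.97]], [[157.27, 230.72]]]
```

Roll ≈ 0.42 and the hole centre ≈ (0.556,0.260,0.110). Moving above the clip now.

Emit:
apply_moves(
  rows=[
    [33, 30, 0, 0, 0, -0.16, 0.5],
    [33, 30, 0, 0, 0, -0.16, 0.5],
    [33, 30, 0, 0, 0, -0.161, 0.5],
    [33, 30, 0, 0, 0, 0, 0.5],
    [33, 30, 0, 0, 0, 0, 0.5],
    [33, 31, -10, 0, 0, 0, 0.5],
    [33, 31, -10, 0, 0, 0, 0.5],
    [33, 31, -20, 0, 0, 0, 0.5],
    [33, 31, -20, 0, 0, 0, 0.5],
    [34.4, 30.6, -20, 0, 0, 0, 0.5],
    [0, 0, -20, 0, 0, 0, 0.5],
    [0, 0, 0, 0, 0, 0, 0.5],
  ],
)

```text
time: 2.4
position: [0.5315, -0.2865, 0.1237]
tool_rot: [[0.988, -0.153, -0.002], [-0.153, -0.988, 0.001], [-0.002, -0.001, -1.0]]
contact_force: [0.9, -0.0, -0.5]
finger_gap: 0.498
finger_force: 0.0
```

Emit:
apply_moves(
  rows=[
    [0.3, -0.3, -20, 0, 0, 0, 0.5],
    [0, 0, -19, 0, 0, 0, 0.5],
    [0, 0, 0, 0, 0, 0, 0.1],
    [0, 0, 0, 0, 0, 0, 0],
    [0, 0, 0, 0, 0, 0, 0],
    [0, 0, 0, 0, 0, 0, 0],
    [0, 0, 0, 0, 0, 0, 0],
  ],
)

```text
time: 3.28
position: [0.5326, -0.2879, 0.0865]
tool_rot: [[0.988, -0.154, 0.001], [-0.154, -0.988, -0.001], [0.001, 0.001, -1.0]]
contact_force: [0.0, -0.5, 6.7]
finger_gap: 0.128
finger_force: 30.0
```

Emit:
apply_moves(
  rows=[
    [0, 0, 15, 0, 0, 0, 0],
    [0, 0, 40, 0, 0, 0, 0],
    [0, 0, 50, 0, 0, 0, 0],
    [0, 0, 40, 0, 0, 0, 0],
    [0, 0, 0, 0, 0, 0, 0],
    [0, 0, 0, 0, 0, 0, 0],
  ],
)

```text
time: 4.03
position: [0.532, -0.2873, 0.2309]
tool_rot: [[0.988, -0.154, -0.0], [-0.154, -0.988, 0.0], [-0.0, -0.0, -1.0]]
contact_force: [-0.3, -0.1, -1.2]
finger_gap: 0.129
finger_force: 30.0
```

```bash
python3 - <<'E'
from h import *
s=shot('side','side1'); st=get_state(); p=st['position']; print(p,st['contact_force'],st['finger_gap'])
print(proj(s,[p,p-[0,0,.045],p-[0,0,.08]]))
u,v=proj(s,p-[0,0,.04])[0].astype(int)
c=s['pixels'][v-50:v+50,u-60:u+60]; cv2.imwrite('pics/c3.png',cv2.resize(c,None,fx=6,fy=6,interpolation=cv2.INTER_CUBIC)); print(u-60,v-50)
E
```

```text
[ 0.53179866 -0.28725367  0.23022972] [-0.98050053 -0.31343043 -0.33295986] 0.12869073978472934
[[383.90525163 306.31553305]
 [380.27321874 329.16996392]
 [377.6697544  345.47471812]]
320 276
```

View pics/c3.png

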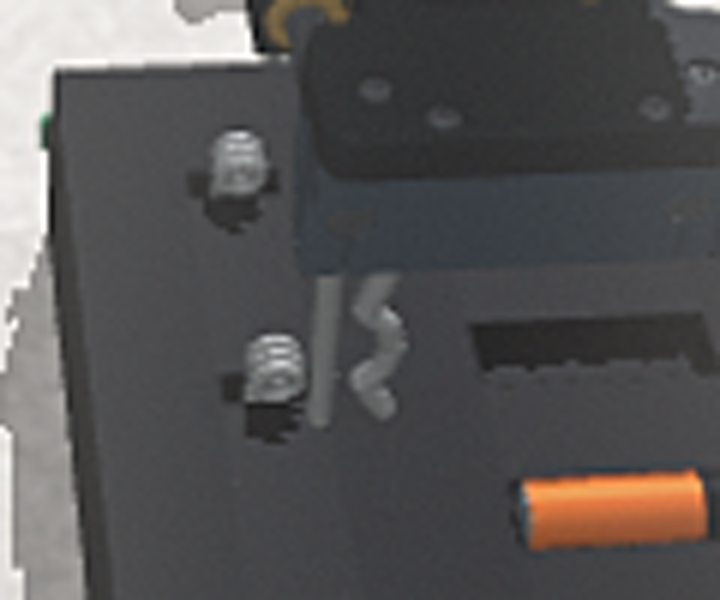

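The large clip hangs from the jaws. Its straight leg is on the robot side (tip ~(373.3,346.2)) and its bent leg on the +x side, with the small clips still in place. Next I'll measure the in-hand offset and tilt in the clip's plane.

```bash
python3 - <<'E'
from h import *
s=load('side1'); p=np.array([.5318,-.28725,.2302]); yaw=-.1545
ex=np.array([np.cos(yaw),np.sin(yaw),0]);ey=np.array([-np.sin(yaw),np.cos(yaw),0])
C=s['T'][:3,3]
g=s['pixels'].astype(int).mean(2)
np.set_printoptions(linewidth=200)
print('cols 368..388'); 
for r in range(322,350): print(r,g[r,368:390].astype(int))
for d in(0,.003,.006): 
    f=lambda x,z:p+ex*x+np.array([0,0,z-d])
    print(d,proj(s,[f(-.009,-.075),f(-.009,-.035),f(.003,-.0),f(.0,-.073)]).round(2).tolist())
for uv in [(374.6,324),(374.0,335),(373.4,344),(373.3,346.2)]:
    r=atz(s,[uv],0.)[0]-C; t=((p-C)@ey)/(r@ey); X=C+t*r-p; print(uv,'clipplane x,z mm',(X@ex*1e3).round(2),(X[2]*1e3).round(2))
E
```

```text
cols 368..388
322 [ 74  73  68  68  75  99 103  98  89  70  67  67  72  90 104 106 105  96  78  67  68  68]
323 [ 73  73  73  68  75 102 102 100  87  68  68  70  84  98 107 106 100  85  66  68  69  67]
324 [ 72  72  70  70  77  99 101  97  85  66  65  71  89 103 106 104  93  78  66  67  67  67]
325 [ 74  74  70  68  76 101 101  97  85  65  69  83  99 105 105 100  83  64  66  66  67  67]
326 [ 73  74  71  65  79 100 100  95  84  63  70  90 103 104 101  89  69  62  64  67  67  66]
327 [ 73  74  71  69  80 100 100  97  83  64  80 109 105 105  94 105 122  52  63  65  66  69]
328 [ 72  71  70  71  86 100 102  95  83  63  70  93 108 102  93 114 155 148  71  64  65  67]
329 [ 73  73  70  72  87 100  99  92  74  65  65  75  96  99  98 111 121 140 120  60  66  65]
330 [ 71  71  69  73  88 101  99  93  76  65  67  66  69  86  98 103 109 113 100  60  65  67]
331 [ 63  67  70  71  89 101 100  92  74  67  68  66  66  64  73  93  99  99  94  83  63  68]
332 [139  72  67  75  96 101  98  92  73  67  68  67  68  65  73  90  96  95  93  74  62  65]
333 [130 125  61  75  96 102  98  88  69  68  70  66
[... 1183 characters left out ...]
 71  78 102 105  90  63  67  66  66  66  66  65  62  64  62  64  64  65  63  64]
347 [40 50 72 69 73 75 60 65 67 66 64 66 66 65 63 65 63 66 67 65 64 65]
348 [77 73 73 71 69 70 70 68 67 66 64 65 65 67 66 65 66 67 64 63 64 65]
349 [74 71 71 69 68 68 70 69 65 66 67 65 66 66 65 64 66 65 65 65 65 65]
0 [[371.62, 343.55], [374.37, 324.6], [386.21, 306.23], [378.17, 342.32]]
0.003 [[371.42, 344.9], [374.16, 326.08], [385.95, 307.82], [377.96, 343.68]]
0.006 [[371.23, 346.25], [373.94, 327.55], [385.69, 309.41], [377.74, 345.04]]
(374.6, 324) clipplane x,z mm -8.81 -33.79
(374.0, 335) clipplane x,z mm -7.42 -56.65
(373.4, 344) clipplane x,z mm -6.39 -76.2
(373.3, 346.2) clipplane x,z mm -6.06 -81.11
```

```bash
cat > g.py <<'E'
from h import *
yaw=-.1077; ex=np.array([np.cos(yaw),np.sin(yaw),0]); ey=np.array([-np.sin(yaw),np.cos(yaw),0]); ez=np.array([0,0,1.])
H=np.array([.5561,.2597,.110]); roll=.42; u=-np.sin(roll)*ex+np.cos(roll)*ez; w=np.cos(roll)*ex+np.sin(roll)*ez
TIP=np.array([-.0079,0,.080]) # tool frame
E
python3 - <<'E'
from g import *
q=load('sideavg'); Q=cloud(q)
m=(Q[...,2]>.006)&(Q[...,2]<.016)&(abs(Q[...,0]-.55)<.1)&(abs(Q[...,1]-.2)<.1)
print('base side',cv2.minAreaRect((Q[m][:,:2]*1000).astype(np.float32)))
t=.40; X=np.cos(t)*ex+np.sin(t)*ez; Z=np.sin(t)*ex-np.cos(t)*ez
for a in(.040,.022): print(H+u*a-X*TIP[0]-Z*TIP[2])
print('u',u,'w',w)
E
```

```text
base side ((549.7439575195312, 205.9769287109375), (131.59706115722656, 129.951171875), 83.84581756591797)
[0.51614534 0.26401983 0.22328484]
[0.52344251 0.26323087 0.20684924]
u [-0.40539787  0.04383095  0.91308894] w [ 0.90779847 -0.09814968  0.40776045]
```

Emit:
apply_moves(
  rows=[
    [0, 20, 30, 0, 0, 0.047, 0],
    [0, 40, 20, 0, 0, 0, 0],
    [0, 48, 0, 0, 0, 0, 0],
    [0, 48, 0, 0, 0, 0, 0],
    [0, 48, 0, 0, 0, 0, 0],
    [0, 48, 0, 0, 0, 0, 0],
    [0, 48, 0, -0.01, -0.099, 0, 0],
    [0, 48, 0, -0.011, -0.1, 0, 0],
    [0, 48, 0, -0.011, -0.1, 0, 0],
    [0, 48, 0, -0.011, -0.099, 0, 0],
    [-5, 48, 0, 0, 0, 0, 0],
    [-5, 40, 0, 0, 0, 0, 0],
    [0, 15, 0, 0, 0, 0, 0],
    [0, 0, 0, 0, 0, 0, 0],
  ],
)

```text
time: 5.82
position: [0.522, 0.2597, 0.28]
tool_rot: [[0.916, -0.106, 0.386], [-0.097, -0.994, -0.042], [0.388, 0.001, -0.921]]
contact_force: [0.2, -0.7, -0.8]
finger_gap: 0.127
finger_force: 30.0
```

Emit:
apply_moves(
  rows=[
    [-2.1, 3.4, -30, 0, 0, 0, 0],
    [0, 0, -25, 0, 0, 0, 0],
    [0, 0, -10.8, 0, 0, 0, 0],
    [0, 0, 0, 0, 0, 0, 0],
    [0, 0, 0, 0, 0, 0, 0],
  ],
)

```text
time: 6.45
position: [0.5208, 0.2626, 0.2161]
tool_rot: [[0.915, -0.107, 0.389], [-0.099, -0.994, -0.042], [0.391, -0.0, -0.921]]
contact_force: [0.2, -0.6, 0.2]
finger_gap: 0.13
finger_force: 30.0
```

```bash
python3 - <<'E'
from g import *
st=get_state(); print(st['position'],st['contact_force'])
ims=[]
for i in range(4):
    s=snapshot('side'); ims.append(s['pixels'].astype(float))
s['avg']=np.mean(ims,0); pickle.dump(s,open('side2.pkl','wb'))
p=st['position'];R=st['tool_rot']
print('tip pred',proj(s,p+R@TIP),'leg -35',proj(s,p+R@[-.0095,0,.034]),'mouth',proj(s,H+u*.012))
U,V=proj(s,p+R@[0,0,.05])[0].astype(int)
a=np.clip(s['avg'],0,255).astype(np.uint8)
ca=cv2.resize(a[V-30:V+36,U-33:U+33],None,fx=6,fy=6,interpolation=cv2.INTER_CUBIC); print(U-33,V-30)
t=shot('top','top2'); print('top tip',proj(t,p+R@TIP))
U,V=proj(t,H)[0].astype(int); cb=cv2.resize(t['pixels'][V-33:V+33,U-33:U+33],None,fx=6,fy=6,interpolation=cv2.INTER_CUBIC); print(U-33,V-33)
cv2.imwrite('pics/c4.png',np.hstack([ca,cb]))
E
```

```text
[0.52082723 0.26263649 0.21605905] [ 0.17296817 -0.58040553  0.15230006]
tip pred [[307.58183146 161.26231966]] leg -35 [[299.04674209 145.33260392]] mouth [[310.29505782 167.8813298 ]]
272 119
top tip [[157.34787801 232.27497798]]
130 195
```

View pics/c4.png

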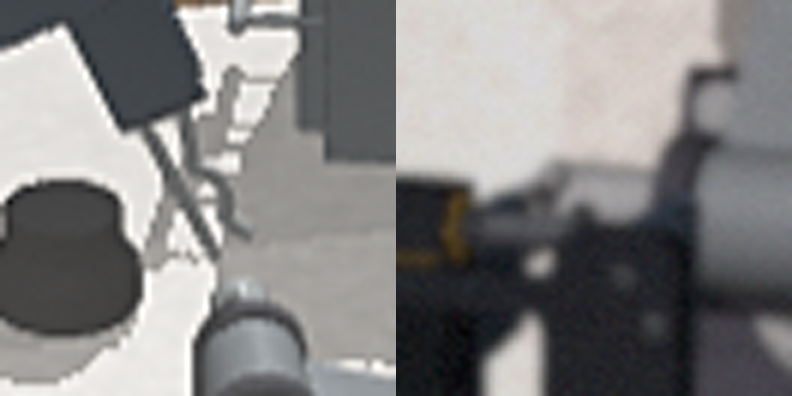

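Left crop: the clip's tip is at side pixel ~(307.8,161.3) against a prediction of (307.6,161.3), pointing at the pin end just below. The right crop (top camera) is mostly blocked by the gripper. I'll check the leg's tilt sub-pixel.

```bash
python3 - <<'E'
from g import *
s=load('side2'); g=s['avg'].mean(2); st=get_state(); p=st['position'];R=st['tool_rot']
np.set_printoptions(linewidth=200)
for r in range(139,172): print(r,g[r,291:320].astype(int))
C=s['T'][:3,3]
for tilt in(-.03,0,.03,.06,.09):
    d=np.array([np.sin(tilt),0,np.cos(tilt)])
    q=proj(s,[p+R@(TIP-d*l) for l in(0,.015,.03,.04)]); print(tilt,q.round(2).tolist(), 'slope',(q[3]-q[0])[0]/(q[3]-q[0])[1])
E
```

```text
139 [ 84  53  60  58  63  69 119 171 196 213 166  93  96 138 146 145 145 144 140 140 201 196 202 202 134 140 143 145 146]
140 [179  75  93 113 108  87 154 236 240 236 191  88  97 125 151 147 148 146 146 187 179 179 179 133 141 143 143 145 147]
141 [234 172 186 204 159  87  94 169 239 232 230  82  97 119 153 148 146 143 153 245 240 240 204 139 143 143 142 144 147]
142 [227 230 233 236 203 113  89 110 225 235 237 107  95 106 154 147 145 140 144 206 205 203 138 145 144 145 145 146 148]
143 [223 225 228 228 234 185  82  93 153 240 237 143  95  99 155 146 143 140 133 129 131 136 142 146 146 146 147 148 149]
144 [222 223 225 225 228 228 112  88  99 224 240 153  94  99 143 143 140 141 189 187 186 138 143 145 145 146 147 148 147]
145 [226 226 225 225 226 232 194  81  95 156 251 143  94  99 143 189 190 197 237 234 235 135 144 144 145 145 147 147 147]
146 [225 225 225 225 225 229 237 110  89 102 211 137  96 103 143 193 206 228 237 236 238 137 142 145 147 147 148 150 149]
147 [224 223 224 225 225 226 233 197  85  97 116 159 111  96 100 109 130 167 208 206 205 142 145 146 147 147 148 150 149]
14
[... 2740 characters left out ...]
31 239 250  90  93  78  83  93  93  88  89  89  88  98 106 137]
171 [ 62  57  85 155 249 235 232 233 233 232 230 230 231 235 243 201  72  68  82  83  74  73  66  66  66  67  75  80  94]
-0.03 [[307.37, 161.38], [305.03, 156.11], [302.64, 150.76], [301.03, 147.14]] slope 0.44584922835730567
0 [[307.37, 161.38], [304.85, 156.19], [302.28, 150.91], [300.54, 147.34]] slope 0.48678149915153146
0.03 [[307.37, 161.38], [304.67, 156.26], [301.92, 151.07], [300.06, 147.55]] slope 0.5289133480232469
0.06 [[307.37, 161.38], [304.49, 156.35], [301.57, 151.23], [299.59, 147.78]] slope 0.5723777224869394
0.09 [[307.37, 161.38], [304.32, 156.43], [301.22, 151.41], [299.12, 148.01]] slope 0.6173210836938904
```

```bash
cat >> g.py <<'E'
H=np.array([.5558,.2592,.110])
def rep(roll=.42):
    u=-np.sin(roll)*ex+np.cos(roll)*ez; w=np.cos(roll)*ex+np.sin(roll)*ez
    st=get_state(); p=st['position'];R=st['tool_rot']; e=(p+R@TIP-H)*1e3; F=st['contact_force']
    print('t',st['time'],'tip rel hole: across %.2f axial %.2f up %.2f'%(e@w,e@ey,e@u),'F across %.1f axial %.1f up %.1f'%(F@w,F@ey,F@u),'M',st['moment'].round(2),'gap',round(st['finger_gap'],3),'u',u.round(3),'w',w.round(3),'ey',ey.round(3))
E
python3 -c "
from g import *
rep()"
```

```text
t 6.7 tip rel hole: across 1.18 axial -0.07 up 31.15 F across 0.3 axial 0.2 up -0.6 M [0.07 0.3  0.02] gap 0.13 u [-0.405  0.044  0.913] w [ 0.908 -0.098  0.408] ey [0.107 0.994 0.   ]
```

Emit:
apply_moves(
  rows=[
    [-1.1, 0.1, -0.5, 0, 0, 0, 0],
    [3, -0.4, -6.8, 0, 0, 0, 0],
    [3, -0.3, -6.9, 0, 0, 0, 0],
    [0, 0, 0, 0, 0, 0, 0],
    [0, 0, 0, 0, 0, 0, 0],
  ],
)

```text
time: 7.32
position: [0.5251, 0.2622, 0.2008]
tool_rot: [[0.916, -0.107, 0.387], [-0.098, -0.994, -0.042], [0.389, 0.0, -0.921]]
contact_force: [-0.1, -0.0, -0.6]
finger_gap: 0.128
finger_force: 30.0
```

```bash
python3 -c "
from g import *
rep()"
```

```text
t 7.325 tip rel hole: across -0.61 axial -0.37 up 15.61 F across -0.3 axial -0.1 up -0.6 M [ 0.06  0.24 -0.05] gap 0.128 u [-0.405  0.044  0.913] w [ 0.908 -0.098  0.408] ey [0.107 0.994 0.   ]
```

Emit:
apply_moves(
  rows=[
    [0.5, 0.2, 0.2, 0, 0, 0, 0],
    [0.8, -0.1, -1.8, 0, 0, 0, 0],
    [0.8, -0.1, -1.8, 0, 0, 0, 0],
    [0.8, -0.1, -1.8, 0, 0, 0, 0],
    [0, 0, 0, 0, 0, 0, 0],
  ],
)

```text
time: 7.95
position: [0.528, 0.262, 0.1955]
tool_rot: [[0.916, -0.107, 0.387], [-0.098, -0.994, -0.042], [0.389, 0.0, -0.921]]
contact_force: [-0.3, 0.0, -1.7]
finger_gap: 0.132
finger_force: 30.0
```

```bash
python3 -c "
from g import *
rep()"
```

```text
t 7.95 tip rel hole: across -0.14 axial -0.18 up 9.65 F across -1.0 axial -0.0 up -1.4 M [ 0.03  0.31 -0.02] gap 0.132 u [-0.405  0.044  0.913] w [ 0.908 -0.098  0.408] ey [0.107 0.994 0.   ]
```

Emit:
apply_moves(
  rows=[
    [0.8, -0.1, -1.8, 0, 0, 0, 0],
    [0.8, -0.1, -1.8, 0, 0, 0, 0],
    [0, 0, 0, 0, 0, 0, 0],
  ],
)

```text
time: 8.32
position: [0.5297, 0.2619, 0.192]
tool_rot: [[0.916, -0.107, 0.387], [-0.098, -0.994, -0.042], [0.39, 0.0, -0.921]]
contact_force: [1.0, 1.1, -0.3]
finger_gap: 0.133
finger_force: 30.0
```

```bash
python3 -c "
from g import *
rep()"
```

```text
t 8.325 tip rel hole: across -0.00 axial -0.08 up 5.72 F across 0.6 axial 1.2 up -0.6 M [0.25 0.23 0.12] gap 0.133 u [-0.405  0.044  0.913] w [ 0.908 -0.098  0.408] ey [0.107 0.994 0.   ]
```

It's entering the hole.

Emit:
apply_moves(
  rows=[
    [0.8, -0.1, -1.8, 0, 0, 0, 0],
    [0.8, -0.1, -1.8, 0, 0, 0, 0],
    [0.8, -0.1, -1.8, 0, 0, 0, 0],
    [0, 0, 0, 0, 0, 0, 0],
  ],
)

```text
time: 8.82
position: [0.5321, 0.2617, 0.1866]
tool_rot: [[0.916, -0.107, 0.387], [-0.098, -0.994, -0.042], [0.39, 0.0, -0.921]]
contact_force: [2.0, 2.0, -1.2]
finger_gap: 0.129
finger_force: 30.0
```

```bash
python3 -c "
from g import *
rep()"
```

```text
t 8.825 tip rel hole: across -0.00 axial -0.10 up -0.19 F across 1.1 axial 2.2 up -1.8 M [0.54 0.21 0.2 ] gap 0.129 u [-0.405  0.044  0.913] w [ 0.908 -0.098  0.408] ey [0.107 0.994 0.   ]
```

Emit:
apply_moves(
  rows=[
    [0.1, 0.6, 0, 0, 0, 0, 0],
    [0.8, -0.1, -1.8, 0, 0, 0, 0],
    [0.8, -0.1, -1.8, 0, 0, 0, 0],
    [0.8, -0.1, -1.8, 0, 0, 0, 0],
    [0, 0, 0, 0, 0, 0, 0],
  ],
)

```text
time: 9.45
position: [0.5348, 0.262, 0.1815]
tool_rot: [[0.915, -0.107, 0.388], [-0.098, -0.994, -0.042], [0.39, -0.0, -0.921]]
contact_force: [0.2, 0.7, 1.9]
finger_gap: 0.131
finger_force: 30.0
```

```bash
python3 -c "
from g import *
rep()"
```

```text
t 9.45 tip rel hole: across 0.41 axial 0.51 up -5.90 F across 0.9 axial 0.7 up 1.7 M [ 0.05 -0.01  0.  ] gap 0.131 u [-0.405  0.044  0.913] w [ 0.908 -0.098  0.408] ey [0.107 0.994 0.   ]
```

Emit:
apply_moves(
  rows=[
    [0.8, 0, -1.8, 0, 0, 0, 0],
    [0.8, 0, -1.8, 0, 0, 0, 0],
    [0.8, -0.1, -1.8, 0, 0, 0, 0],
    [0, 0, 0, 0, 0, 0, 0],
  ],
)

```text
time: 9.95
position: [0.5373, 0.2618, 0.1761]
tool_rot: [[0.915, -0.107, 0.388], [-0.098, -0.994, -0.042], [0.39, -0.0, -0.921]]
contact_force: [0.5, 0.7, 4.1]
finger_gap: 0.125
finger_force: 30.0
```

```bash
python3 -c "
from g import *
rep()"
```

```text
t 9.95 tip rel hole: across 0.43 axial 0.66 up -11.85 F across 2.0 axial 0.8 up 3.5 M [ 0.1  -0.23  0.  ] gap 0.125 u [-0.405  0.044  0.913] w [ 0.908 -0.098  0.408] ey [0.107 0.994 0.   ]
```

Emit:
apply_moves(
  rows=[
    [0.8, 0, -1.8, 0, 0, 0, 0],
    [0.8, 0, -1.8, 0, 0, 0, 0],
    [0.8, -0.1, -1.8, 0, 0, 0, 0],
    [0, 0, 0, 0, 0, 0, 0],
  ],
)

```text
time: 10.45
position: [0.5397, 0.2618, 0.1705]
tool_rot: [[0.916, -0.107, 0.388], [-0.098, -0.994, -0.042], [0.39, 0.0, -0.921]]
contact_force: [5.5, 0.5, -2.8]
finger_gap: 0.127
finger_force: 30.0
```

```bash
python3 -c "
from g import *
rep()"
```

```text
t 10.45 tip rel hole: across 0.32 axial 0.82 up -17.95 F across 3.8 axial 1.1 up -4.8 M [ 0.23 -0.49  0.13] gap 0.127 u [-0.405  0.044  0.913] w [ 0.908 -0.098  0.408] ey [0.107 0.994 0.   ]
```

Emit:
apply_moves(
  rows=[
    [0.9, 0, -1.8, 0, 0, 0, 0],
    [0.9, 0, -1.8, 0, 0, 0, 0],
    [0.8, 0, -1.8, 0, 0, 0, 0],
    [0, 0, 0, 0, 0, 0, 0],
  ],
)

```text
time: 10.95
position: [0.542, 0.2616, 0.1646]
tool_rot: [[0.916, -0.107, 0.387], [-0.098, -0.994, -0.042], [0.389, 0.001, -0.921]]
contact_force: [7.7, 0.8, -8.3]
finger_gap: 0.131
finger_force: 30.0
```

```bash
python3 -c "
from g import *
rep()"
```

```text
t 10.95 tip rel hole: across -0.02 axial 0.83 up -24.26 F across 3.5 axial 1.6 up -10.7 M [ 0.17 -0.58  0.09] gap 0.131 u [-0.405  0.044  0.913] w [ 0.908 -0.098  0.408] ey [0.107 0.994 0.   ]
```

Emit:
apply_moves(
  rows=[
    [0.5, 0, -0.9, 0, 0, 0, 0],
    [0.5, 0, -0.9, 0, 0, 0, 0],
    [0.5, 0, -0.9, 0, 0, 0, 0],
    [0, 0, 0, 0, 0, 0, 0],
    [0, 0, 0, 0, 0, 0, 0],
  ],
)

```text
time: 11.58
position: [0.5433, 0.2616, 0.1624]
tool_rot: [[0.916, -0.107, 0.387], [-0.098, -0.994, -0.042], [0.389, 0.0, -0.921]]
contact_force: [0.3, 0.1, 0.6]
finger_gap: 0.126
finger_force: 30.0
```

```bash
python3 -c "
from g import *
rep()"
```

```text
t 11.575 tip rel hole: across 0.27 axial 1.07 up -26.85 F across 0.5 axial 0.1 up 0.4 M [0.07 0.3  0.01] gap 0.126 u [-0.405  0.044  0.913] w [ 0.908 -0.098  0.408] ey [0.107 0.994 0.   ]
```

Force is near zero at 26.9 mm against a nominal 27, so the clip has snapped home. Opening and retreating along the leg.

Emit:
apply_moves(
  rows=[
    [0, 0, 0, 0, 0, 0, 0.2],
    [0, 0, 0, 0, 0, 0, 0.3],
    [0, 0, 0, 0, 0, 0, 0.3],
    [0, 0, 0, 0, 0, 0, 0.3],
  ],
)

```text
time: 12.08
position: [0.5434, 0.2617, 0.1624]
tool_rot: [[0.916, -0.107, 0.387], [-0.098, -0.994, -0.042], [0.39, 0.0, -0.921]]
contact_force: [-0.2, -0.2, 0.6]
finger_gap: 0.301
finger_force: 0.0
```

Emit:
apply_moves(
  rows=[
    [-4, 0.4, 9, 0, 0, 0, 0.3],
    [-8, 0.9, 18, 0, 0, 0, 0.3],
    [-16, 1.7, 36, 0, 0, 0, 0.3],
    [-20, -10, 45, 0, 0, 0, 0.3],
    [-40, -40, 40, 0, 0, 0, 0.3],
    [-40, -50, 20, 0, 0, 0, 0.3],
    [-40, -50, 0, 0, 0, 0, 0.3],
    [-20, -50, 0, 0, 0, 0, 0.3],
    [0, 0, 0, 0, 0, 0, 0.3],
  ],
)

```text
time: 13.2
position: [0.3625, 0.0725, 0.3258]
tool_rot: [[0.915, -0.112, 0.388], [-0.103, -0.994, -0.044], [0.391, -0.0, -0.92]]
contact_force: [0.1, 0.7, -0.1]
finger_gap: 0.303
finger_force: 0.0
```

```bash
python3 - <<'E'
from g import *
st=get_state(); print(st['time'],st['position'],st['contact_force'],st['finger_gap'])
s=shot('side','side3'); t=shot('top','top3')
U,V=proj(s,H)[0].astype(int); ca=cv2.resize(s['pixels'][V-45:V+21,U-33:U+33],None,fx=6,fy=6,interpolation=cv2.INTER_CUBIC)
U,V=proj(t,H)[0].astype(int); cb=cv2.resize(t['pixels'][V-33:V+33,U-33:U+33],None,fx=6,fy=6,interpolation=cv2.INTER_CUBIC)
print(U-33,V-33)
d=lambda r:-np.sin(r)*ex+np.cos(r)*ez
for r in(.36,.42,.48): print(r,'coil pred',[proj(t,H+.048*d(r)+.009*(np.cos(r)*ex+np.sin(r)*ez)).round(1), proj(s,H+.048*d(r)+.009*(np.cos(r)*ex+np.sin(r)*ez)).round(1)])
cv2.imwrite('pics/c5.png',np.hstack([ca,cb]))
E
```

```text
13.2 [0.36253084 0.07249369 0.32578252] [ 0.06093845  0.68966287 -0.06469704] 0.30250035959062427
130 196
0.36 coil pred [array([[153.8, 228.4]]), array([[308.7, 153.9]])]
0.42 coil pred [array([[153.7, 230.2]]), array([[307.5, 154.2]])]
0.48 coil pred [array([[153.6, 232.1]]), array([[306.3, 154.6]])]
```

View pics/c5.png

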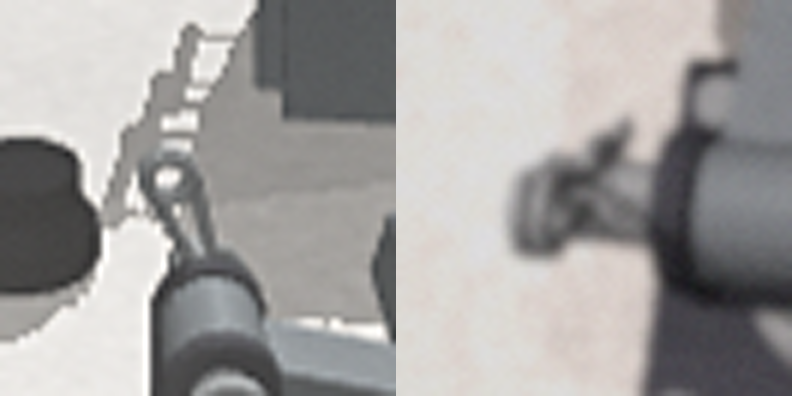

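The clip sits on the pin with its coil at top pixel ~(153.5,231), against a predicted home of (153.7,230.2). The bent leg wraps the +x side and the gripper is clear, so I'm handing in.

```bash
python3 -c "
from h import *
print(job.job_done())"
```

```text
the job is handed in; nothing more can be done
None
```

The large R-clip is through the pin's cross-hole and snapped home, the gripper has let go and backed clear, and the job was handed in at about 13 s; no verdict came back.

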